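# Line up the desk supplies by height

### The arm

A 6-joint arm with a two-finger parallel gripper is mounted at the origin on the work surface; the furniture and walls round the work are solid. World frame = base frame: x ahead of the robot, y to its left, z up, the work surface at z = 0. Lengths are in mm, angles in degrees, forces in N, time in s.
With the tool pointing down it reaches from about 350 to 850 mm from the base axis. Payload 8.1 kg.
Tool frame: the origin (TCP) lies midway between the tips of the shut fingers; the grasp point (between the pads) lies 19 mm behind it (r.pinch_z is the distance from the TCP to the grasp point, in mm); z points along the fingers, y is the line along which they close (so a half turn about z gives the same grasp; the last joint's range is limited). The gripper opens to 85 mm and grips with 20 to 120 N. Pads are 22 mm wide; open, the fingers measure 114 mm over their backs; the gripper's body (76 mm by 85 mm) begins 54 mm behind the grasp point. The pads swing forward as they close: fully open they stand 13 mm farther back than shut.
Start: joints at [-68.434, 7.471, 85.268, -0, 87.261, -4.893], TCP at [267.356, -537.146, 231.292] pointing down, gripper open.
Joint ranges: [-169.43, 169.43], [-51.17, 129.36], [1.28, 143.12], [-76.62, 256.62], [0, 156.53], [-152.29, 152.29]. Speed limits (degrees/s): [136.94, 136.94, 159.86, 180, 180, 180].

### API

Orientations are given as [roll, pitch, yaw] about the fixed x, y, z axes, in that order (R = Rz(yaw) Ry(pitch) Rx(roll)).
In Python, from bench import sensors, optics, job, r gives the robot as it stands.
- The arm moves only by the tool play_rows, never from a script. Its argument "motion" is a list that holds one entry, the list of rows, each a list of 6 numbers: the shift along the tool's x, y, z in cm, then the turn, a rotation vector about the tool's x, y, z in degrees. In form: [[[x, y, z, ax, ay, az], ...]]. A call has 1 to 5 rows; each row is the pose to reach, as a shift and turn from the pose commanded when the call began, along the tool's axes at that moment; what a row does not reach only later rows make up. A row lasts 1/10 s, in which the tool goes at most 50 mm and 8.59 degrees, less where a joint would pass 70% of its speed; a pose out of reach is approached as far as the arm can. A call with a gripper value outside its range is refused whole. "jaw" is the opening, from 0 (shut) to 1 (fully open), set as the call begins (left out, the last holds). The fingers move at their own pace and stop on an object; "squeeze" is the grip in N (left out, the last holds). Time passes only in rows, so rows that repeat a pose let the fingers close. It gives the time, the measured TCP pose, the force, the opening and the grip force at its end, in the units of the state.
- sensors.sense(): the state, without advancing time (a new reading comes with each control period).
- optics.snapshot(name): name is "scene" or "top"; returns a dict with "pixels" (420x560x3 uint8, red, green, blue), "mtx" (3x3 intrinsics, pixels), "k1" (the pictures are not rectified: a ray, as slopes to the right and down, at radius r is drawn at 1 + k1 r^2 times it, then the intrinsics apply), "R" (3x3) and "t" (3): a world point X has camera coordinates R X + t. Camera axes: x right, y down, z forward; pixel columns grow to the right and rows downward; lengths in mm; the calibration is good to about 2 mm. A picture is of the moment at which its call begins. There is no depth.
- job.hand_in(): hands the job in; it is judged then, once.
The state is a dict: "time": time; "joint_pos": joint angles; "qd": joint speeds; "joint_efforts": joint torques, N m; "tool_pos": TCP position; "tcp_rot": TCP orientation; "ft_force": force on the tool from outside, world axes, zero at the start; "wrist_torque": the same for the moment, N m; "finger_gap": finger opening in mm; "grip_force": force on a finger pad.
Only numpy, scipy, OpenCV 4.12 (cv2) and the standard library are available. Lean on these libraries where they do the work, as an engineer would, in place of code of your own. Each camera call takes 0.05 s, during which the arm holds its last target. There are 200 camera calls.

### The job

Tidy the four loose supplies (glue stick, rubber stamp, label roll, blue staples box) onto the wooden strip in order of height: the tallest on the cork pad next to the red knob, then each shorter one on the next pad, so that the lowest is at the other end. Set each one centred on its pad, resting on it the same way up as it is now, and leave the mug behind where it is.

Things in the scene. Friction and masses are not known exactly. Their poses are not given: they have to be found in the camera images.
- glue_stick: Glue stick with red, white and green bands, standing upright: a cylinder 27 mm in diameter, 100 mm tall, 35 g. Origin: centre of its underside; z up along it. It starts standing anywhere on the worktop in front of the robot, clear of the strip
- rubber_stamp: Rubber stamp with a wooden block and a black turned handle, 58 mm tall in all. The block is 29 mm (x) by 62 mm (y) and reaches up to 18 mm; above it a neck 22 mm wide up to 28 mm, then the round handle, 28 mm wide, from 28 to 58 mm. 60 g. Origin: centre of its underside; z up. It starts standing anywhere on the worktop in front of the robot, clear of the strip
- label_roll: White roll of blank labels with a brown core, standing on its flat end: a solid cylinder 60 mm in diameter, 40 mm tall, 110 g. Origin: centre of its underside; z up along its axis. It starts standing anywhere on the worktop in front of the robot, clear of the strip
- staples_box: Blue carton of staples lying flat: 36 mm (x) by 68 mm (y), 22 mm tall. Origin: centre of its underside; z up. It starts standing anywhere on the worktop in front of the robot, clear of the strip
- pad_a: One of four identical round cork pads, 70 mm across, 3 mm thick, fixed in a straight row 85 mm centre to centre along a low dark-wood strip (78 x 400 mm, 12 mm high). Origin: centre of its underside, on the strip's top; the pad's top is 3 mm higher, 15 mm above the worktop. z up, y along the row, x across it. Place and angle vary. pad_a is at one end of the row.
- pad_b: One of four identical round cork pads, 70 mm across, 3 mm thick, fixed in a straight row 85 mm centre to centre along a low dark-wood strip (78 x 400 mm, 12 mm high). Origin: centre of its underside, on the strip's top; the pad's top is 3 mm higher, 15 mm above the worktop. z up, y along the row, x across it. Place and angle vary. pad_b is next to pad_a.
- pad_c: One of four identical round cork pads, 70 mm across, 3 mm thick, fixed in a straight row 85 mm centre to centre along a low dark-wood strip (78 x 400 mm, 12 mm high). Origin: centre of its underside, on the strip's top; the pad's top is 3 mm higher, 15 mm above the worktop. z up, y along the row, x across it. Place and angle vary. pad_c is next to pad_b.
- pad_d: One of four identical round cork pads, 70 mm across, 3 mm thick, fixed in a straight row 85 mm centre to centre along a low dark-wood strip (78 x 400 mm, 12 mm high). Origin: centre of its underside, on the strip's top; the pad's top is 3 mm higher, 15 mm above the worktop. z up, y along the row, x across it. Place and angle vary. pad_d is next to pad_c, at the other end of the row.
- red_knob: Red plastic knob, 24 mm in diameter, 14 mm high, fixed on one end of the strip in line with the pads, 54.5 mm beyond the centre of the end pad (pad_a or pad_d: it varies). The other end has a grey knob of the same shape. Origin: centre of its underside, on the strip's top.
- mug: White mug, 92 mm in diameter, 95 mm tall, with a handle, standing loose behind the work. Origin: about the centre of its underside. To be left alone.
There are look-alikes about, which are no part of the job. Several things have the shape of the label_roll; the one meant has the colours described above.

How it is judged (in metres and radians):
At the end, for the whole second after the job is handed in: From the red knob outward the pads carry the glue stick, the rubber stamp, the label roll and the staples box, each within 15 mm of its pad's centre (horizontally), resting on the pad, the same way up as at the start (within 0.12 rad), all at rest (((horizontal distance between red_knob and pad_a below 0.1 m and horizontal distance between glue_stick and pad_a below 0.015 m and z of glue_stick in the frame of pad_a between -0.003 and 0.008 m and horizontal distance between rubber_stamp and pad_b below 0.015 m and z of rubber_stamp in the frame of pad_b between -0.003 and 0.008 m and horizontal distance between label_roll and pad_c below 0.015 m and z of label_roll in the frame of pad_c between -0.003 and 0.008 m and horizontal distance between staples_box and pad_d below 0.015 m and z of staples_box in the frame of pad_d between -0.003 and 0.008 m) or (horizontal distance between red_knob and pad_d below 0.1 m and horizontal distance between glue_stick and pad_d below 0.015 m and z of glue_stick in the frame of pad_d between -0.003 and 0.008 m and horizontal distance between rubber_stamp and pad_c below 0.015 m and z of rubber_stamp in the frame of pad_c between -0.003 and 0.008 m and horizontal distance between label_roll and pad_b below 0.015 m and z of label_roll in the frame of pad_b between -0.003 and 0.008 m and horizontal distance between staples_box and pad_a below 0.015 m and z of staples_box in the frame of pad_a between -0.003 and 0.008 m)) and angle between each of glue_stick, rubber_stamp, label_roll, staples_box's own z axis and vertical below 0.12 rad and linear speed of each of glue_stick, rubber_stamp, label_roll, staples_box below 0.02 m/s and angular speed of each of glue_stick, rubber_stamp, label_roll, staples_box below 0.2 rad/s); the robot touches nothing.
It fails at once if the mug is shifted by more than 30 mm (distance of mug from where it was at the start of the episode above 0.03 m).
It also fails if it takes over 104 s, if anything falls off the work surface, if the arm or the gripper's body presses on something with over 40 N, if the wrist force passes 120 N, or if a joint passes its speed limit or range.

## Working session

There is one attempt and no reset: what is moved stays moved. The work goes in short steps, Python scripts to look and compute and a tool call to move; the robot and the scene stay as the last step left them, time stands still between calls to the robot, and variables do not carry over. Pictures are saved under pics/ and viewed, at most 14 in all, crops included, and the job is handed in when it is done.

Besides the shell and the picture viewer there is one more tool, called after "Call:" by a JSON object that holds its "method" and its "body". play_rows: Moves the arm, as the interface text tells. Its arguments: {"type":"object","properties":{"motion":{"type":"array","items":{"type":"array","items":{"type":"array","items":{"type":"number"}}}},"jaw":{"type":"number"},"squeeze":{"type":"number"}},"required":["motion"]}

```bash
ls; mkdir -p pics; python3 - <<'E'
from bench import sensors, optics, job, r
import cv2
s=sensors.sense(); print(s)
print(r.pinch_z)
for n in("scene","top"):
    d=optics.snapshot(n); cv2.imwrite(f"pics/{n}0.png",d["pixels"][:,:,::-1]); print(n,d["mtx"],d["k1"],d["R"],d["t"])
E
```

```text
pics
{'time': 0.0, 'joint_pos': array([-6.84350788e+01,  7.51410114e+00,  8.53301492e+01,  6.51050101e-04,
        8.72621371e+01, -4.89237686e+00]), 'qd': array([-0.00079106, -0.04279844,  0.00366634,  0.00955921, -0.04880306,
        0.04221085]), 'joint_efforts': array([-2.65767732e-03, -5.69401753e+01, -5.00562394e+01, -5.55778570e-04,
        1.47887907e-02, -1.91029017e-05]), 'tool_pos': array([ 267.14286267, -536.62457864,  230.24660045]), 'tcp_rot': array([-1.79894056e+02, -9.72106384e-03,  2.64572574e+01]), 'ft_force': array([ 0.38294664,  0.16144621, -0.40341398]), 'wrist_torque': array([0.02417825, 0.0415968 , 0.01392368]), 'grip_force': 0.0, 'finger_gap': 85.29896944301527}
18.700000000000003
scene [[469.59847523   0.         270.75829779]
 [  0.         469.59847523 214.87538268]
 [  0.           0.           1.        ]] -0.04145575492588516 [[-0.89813394 -0.43971554  0.0023787 ]
 [-0.32457239  0.65928114 -0.67823384]
 [ 0.29666173 -0.6099169  -0.73484229]] [ 489.48195768  175.32218555 1075.67134107]
top [[412.77336643   0.         275.62790194]
 [  0.         412.77336643 209.66834077]
 [  0.           0.           1.        ]] -0.08136687366151235 [[-1.39868739e-01 -9.90169799e-01 -7.10182257e-04]
 [-9.57338142e-01  1.35414120e-01 -2.55277688e-01]
 [ 2.52864426e-01 -3.50254837e-02 -9.66867518e-01]] [  96.71213484  520.72643008 1213.57297184]
```

View pics/scene0.png

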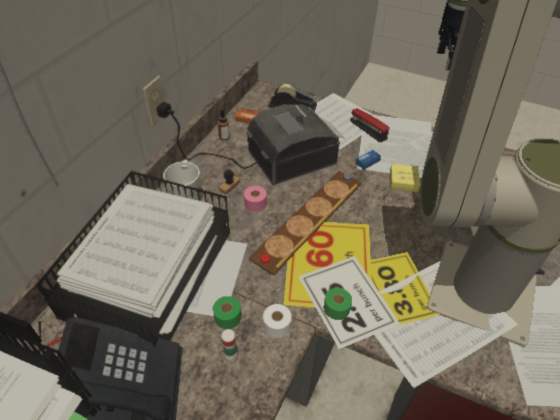

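View pics/top0.png

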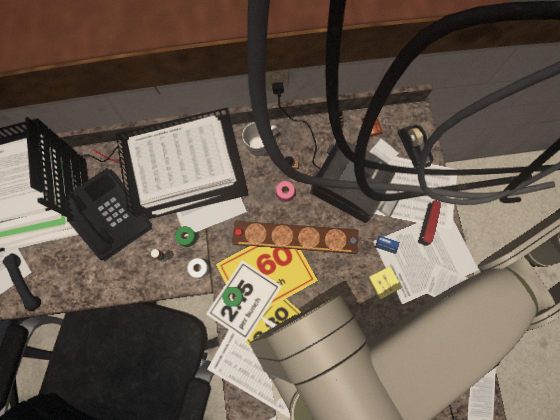

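Scene: red knob at (265,259) in the scene view and (238,233) in top. Glue stick at (230,345) and top (158,255). Stamp at (229,180) and top (291,163). Blue box at (368,159) and top (387,243). 

Label-roll candidates in the scene view are white (277,320), green (228,311), green (338,303) and pink (256,198). The white one fits the description; I'll confirm it in an enlarged crop.

```bash
python3 - <<'E'
import cv2
a=cv2.imread("pics/scene0.png"); b=cv2.imread("pics/top0.png")
cv2.imwrite("pics/s1.png",cv2.resize(a[140:360,200:420],None,fx=2.7,fy=2.7,interpolation=cv2.INTER_CUBIC))
cv2.imwrite("pics/t1.png",cv2.resize(b[140:290,140:340],None,fx=4,fy=4,interpolation=cv2.INTER_CUBIC))
cv2.imwrite("pics/t2.png",cv2.resize(b[210:270,310:430],None,fx=6,fy=6,interpolation=cv2.INTER_CUBIC))
E
```

```text
(no output)
```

View pics/s1.png

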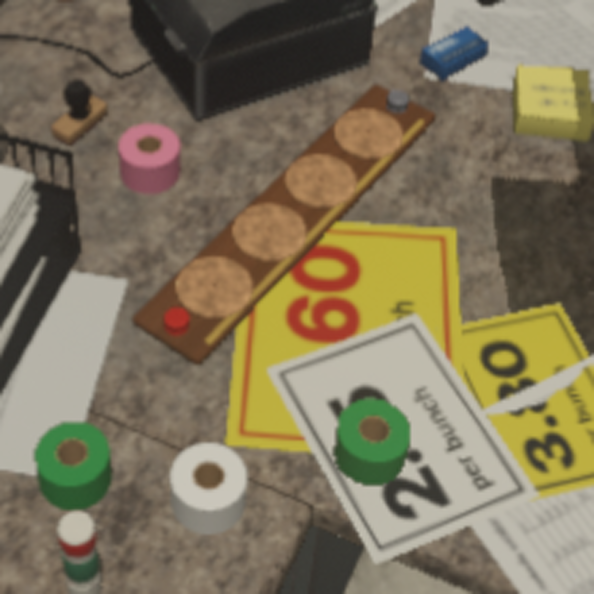

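View pics/t1.png

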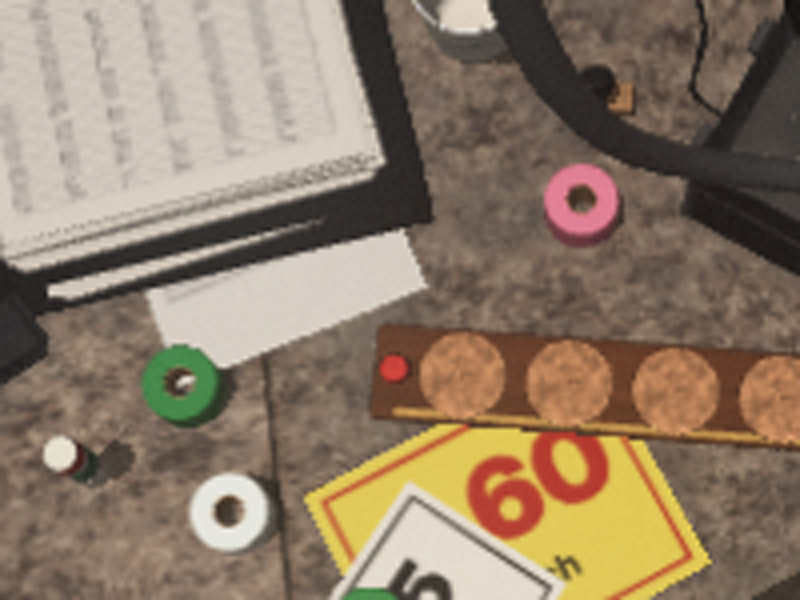

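View pics/t2.png

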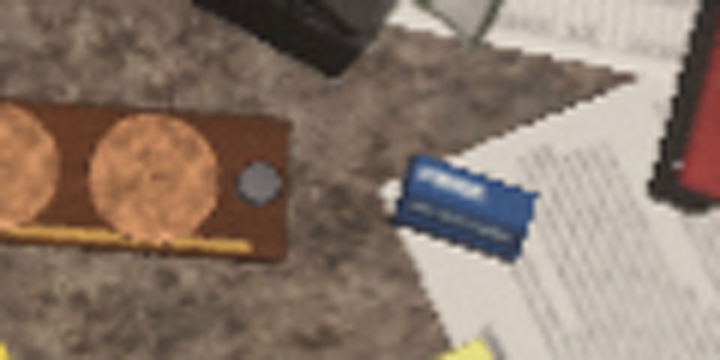

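Crop shows the white roll with a brown core at s1 (208,476), so this is the label roll; the others are green or pink. The red knob is at the left end in top, so the pads run left to right as glue, stamp, roll, box. Now I'll measure.

```bash
cat > h.py <<'E'
import numpy as np, cv2
from bench import sensors, optics, job, r
def w(d,p,z):
    K,k=d["mtx"],d["k1"]; q=np.linalg.solve(K,[p[0],p[1],1])[:2]
    u=q.copy()
    for _ in range(20): u=q/(1+k*(u@u))
    R=d["R"]; c=-R.T@d["t"]; v=R.T@np.array([u[0],u[1],1])
    return (c+v*(z-c[2])/v[2])[:2]
def crop(p,f,o): return (np.array(p)+.5)/f-.5+np.array(o)
E
python3 - <<'E'
from h import *
np.set_printoptions(precision=1,suppress=True)
S=optics.snapshot("scene");T=optics.snapshot("top")
s=lambda p,z:w(S,crop(p,2.7,(200,140)),z)
t=lambda p,z:w(T,crop(p,4,(140,140)),z)
u=lambda p,z:w(T,crop(p,6,(310,210)),z)
for n,a,b in[("p1",s((214,287),15),t((463,375),15)),("p2",s((269,231),15),t((569,383),15)),("p3",s((321,180),15),t((676,390),15)),("p4",s((369,132),15),u((154,177),15)),
 ("red",s((176,318),26),t((394,368),26)),("grey",s((398,98),26),u((259,182),26)),("roll",s((209,475),40),t((230,511),40)),("glue",s((77,524),100),t((61,454),100)),("handle",s((78,97),43),t((599,82),43))]: print(n,a,b)
print("block s",[s(p,18) for p in((53,128),(86,141),(107,108),(75,96))])
print("block t",[t(p,18) for p in((632,82),(632,108))])
print("box s",[s(p,22) for p in((421,48),(468,28),(487,42),(440,65))])
print("box t",[u(p,22) for p in((413,155),(538,192),(526,238),(400,205))])
print("mug top pink", s((150,140),40),t((582,200),40), t((474,10),95))
E
```

```text
p1 [474.7  98.3] [474.5  95.9]
p2 [457.3  14.5] [456.3  13.1]
p3 [438.4 -68.7] [438.7 -70.4]
p4 [ 420.2 -152.7] [ 420.5 -153.3]
red [485.9 152.5] [485.4 149. ]
grey [ 408.2 -201.9] [ 408.1 -205.9]
roll [389.2 288.2] [388.5 286.5]
glue [441.  397.1] [438.9 397.2]
handle [693.4 -42.2] [695.4 -46. ]
block s [array([708.1, -13.8]), array([669. , -12.2]), array([673.4, -63.9]), array([711.9, -65.2])]
block t [array([701.2, -75.6]), array([678.4, -72. ])]
box s [array([ 413.9, -292.3]), array([ 378.7, -347.4]), array([ 353. , -333.8]), array([ 386.7, -274.9])]
box t [array([ 411.3, -290.8]), array([ 382.2, -353.1]), array([ 359. , -341.5]), array([ 386. , -278.6])]
mug top pink [601.4 -22. ] [598.1 -17.7] [749.7  47.9]
```

```bash
cat > go.py <<'E'
# python3 go.py x y z yaw : row (cm, deg) from the present pose to a vertical target pose
import sys; from h import *
from scipy.spatial.transform import Rotation as Ro
s=sensors.sense(); x,y,z,yaw=map(float,sys.argv[1:5])
A=Ro.from_euler("xyz",s["tcp_rot"],degrees=True); B=Ro.from_euler("xyz",[180,0,yaw],degrees=True)
d=A.inv().apply(np.array([x,y,z])-s["tool_pos"])/10
print("row",np.round(d,2),np.round((A.inv()*B).as_rotvec(degrees=True),1),"pos",np.round(s["tool_pos"],1),"rot",np.round(s["tcp_rot"],1),"gap %.1f grip %.1f t %.2f"%(s["finger_gap"],s["grip_force"],s["time"]),np.round(s["ft_force"],1))
E
python3 go.py 384 -314 120 63
python3 - <<'E'
from h import *
np.set_printoptions(precision=0,suppress=True)
S=optics.snapshot("scene");T=optics.snapshot("top")
s=lambda p,z:w(S,crop(p,2.7,(200,140)),z)
t=lambda p,z:w(T,crop(p,4,(140,140)),z)
print("green",t((181,384),40),s((72,452),40),"printer",s((200,118),0),s((130,30),0),s((375,55),0), "tray corner",t((430,215),60))
# blue box colour segmentation
for d,z in((S,22),(T,22)):
    h=cv2.cvtColor(d["pixels"],cv2.COLOR_RGB2HSV); m=((h[...,0]>95)&(h[...,0]<125)&(h[...,1]>110)&(h[...,2]>50)).astype(np.uint8)
    n,l,st,c=cv2.connectedComponentsWithStats(m)
    for i in range(1,n):
        if st[i,4]>60:
            p=cv2.findContours((l==i).astype(np.uint8),0,2)[0][0][:,0].astype(float)
            q=np.array([w(d,a,11) for a in p],np.float32); print(st[i],cv2.minAreaRect(q))
E
```

```text
row [ 20.38 -14.73  11.08] [ -0.1  -0.  -36.5] pos [ 267.2 -536.8  230.6] rot [-179.9   -0.    26.5] gap 85.2 grip 0.0 t 0.20 [-0.7 -0.6  0. ]
green [493. 315.] [495. 317.] printer [ 589. -110.] [ 722. -204.] [ 461. -285.] tray corner [596. 104.]
[357 151  23  17 160] ((381.81658935546875, -315.968505859375), (76.74063110351562, 42.84075164794922), 61.17413330078125)
[378 236  21  13 101] ((388.88751220703125, -320.0113830566406), (66.55632019042969, 21.919843673706055), 63.86246109008789)
```

Call:
{"method": "play_rows", "body": {"motion": [[[20.4,-14.7,11,0,0,-36.5],[20.4,-14.7,11,0,0,-36.5],[20.4,-14.7,11,0,0,-36.5],[20.4,-14.7,11,0,0,-36.5],[20.4,-14.7,11,0,0,-36.5]]], "jaw": 1, "squeeze": 40}}

```text
time: 0.8
tool_pos: [374.5, -332.9, 130.5]
tcp_rot: [180.0, 0.0, 63.3]
ft_force: [1.2, 0.5, 0.5]
finger_gap: 85.4
grip_force: 0.0
```

```bash
python3 go.py 384 -315 2 63
```

```text
row [ 2.02  0.03 12.85] [0.  0.  0.3] pos [ 374.5 -332.9  130.5] rot [180.    0.   63.3] gap 85.4 grip 0.0 t 0.80 [1.2 0.5 0.5]
```

Call:
{"method": "play_rows", "body": {"motion": [[[2.0,0,2,0,0,0],[2.0,0,6,0,0,0],[2.0,0,9,0,0,0],[2.0,0,11,0,0,0],[2.0,0,11,0,0,0]]]}}

```text
time: 1.3
tool_pos: [381.0, -314.3, 17.8]
tcp_rot: [-179.7, -0.1, 63.0]
ft_force: [-0.0, -0.6, 0.6]
finger_gap: 85.1
grip_force: 0.0
```

```bash
python3 go.py 384 -315 2 63; python3 - <<'E'
from h import *
d=optics.snapshot("scene"); cv2.imwrite("pics/b.png",cv2.resize(d["pixels"][100:220,300:460,::-1],None,fx=4,fy=4,interpolation=cv2.INTER_CUBIC))
E
```

```text
row [0.07 0.31 1.58] [-0.3 -0.1 -0. ] pos [ 381.  -314.3   17.8] rot [-1.797e+02 -1.000e-01  6.300e+01] gap 85.1 grip 0.0 t 1.30 [-0.  -0.6  0.6]
```

View pics/b.png

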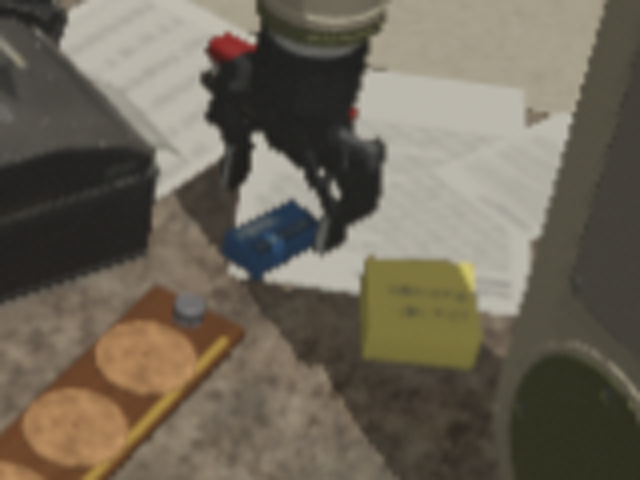

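The open fingers straddle the blue box at crop (270,240). I'll lower and close.

Call:
{"method": "play_rows", "body": {"motion": [[[0,0.2,1.5,0,0,0],[0,0.2,1.6,0,0,0]]]}}

```text
time: 1.55
tool_pos: [385.2, -317.9, 5.6]
tcp_rot: [180.0, 0.0, 63.0]
ft_force: [0.4, -0.2, -0.3]
finger_gap: 85.4
grip_force: 0.0
```

Call:
{"method": "play_rows", "body": {"motion": [[[0,0,0,0,0,0],[0,0,0,0,0,0],[0,0,0,0,0,0],[0,0,0,0,0,0],[0,0,0,0,0,0]]], "jaw": 0, "squeeze": 40}}

```text
time: 2.05
tool_pos: [385.4, -318.1, 6.1]
tcp_rot: [179.9, 0.0, 63.0]
ft_force: [-0.8, 0.2, 5.5]
finger_gap: 34.9
grip_force: 41.0
```

Call:
{"method": "play_rows", "body": {"motion": [[[0,0,0,0,0,0],[0,0,0,0,0,0],[0,0,0,0,0,0]]]}}

```text
time: 2.35
tool_pos: [385.4, -318.1, 6.1]
tcp_rot: [179.9, 0.0, 63.0]
ft_force: [-1.8, 1.9, 6.3]
finger_gap: 35.1
grip_force: 41.1
```

Call:
{"method": "play_rows", "body": {"motion": [[[0,0,-2,0,0,0],[0,0,-4,0,0,0],[0,0,-6,0,0,0],[3,-0.8,-6,0,0,-3],[6,-1.6,-6,0,0,-6]]]}}

```text
time: 2.85
tool_pos: [398.5, -257.1, 66.2]
tcp_rot: [179.9, 0.0, 69.0]
ft_force: [0.3, 0.3, -1.7]
finger_gap: 35.2
grip_force: 40.4
```

Call:
{"method": "play_rows", "body": {"motion": [[[3,0,0,0,0,-3],[6,0,0,0,0,-6],[9,0,0,0,0,-9],[9,0,0,0,0,-9],[9,0,0,0,0,-9]]]}}

```text
time: 3.35
tool_pos: [430.3, -172.4, 65.1]
tcp_rot: [-180.0, 0.0, 78.0]
ft_force: [0.7, -0.7, -1.7]
finger_gap: 35.1
grip_force: 40.4
```

```bash
python3 go.py 420.2 -154.7 22 78; python3 - <<'E'
from h import *
d=optics.snapshot("scene"); cv2.imwrite("pics/c.png",cv2.resize(d["pixels"][120:270,230:430,::-1],None,fx=4,fy=4,interpolation=cv2.INTER_CUBIC))
E
```

```text
row [ 1.53 -1.36  4.31] [-0.  0.  0.] pos [ 430.3 -172.4   65.1] rot [-180.    0.   78.] gap 35.1 grip 40.4 t 3.35 [ 0.7 -0.7 -1.7]
```

View pics/c.png

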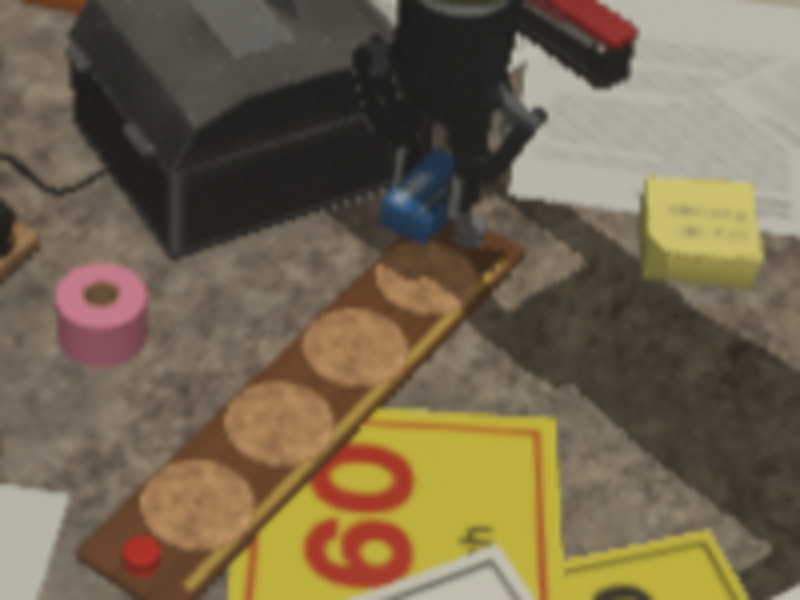

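The box is held level, near the end pad (crop (430,275)). I'll lower it onto the pad.

Call:
{"method": "play_rows", "body": {"motion": [[[1.5,-1.4,1,0,0,0],[1.5,-1.4,2.5,0,0,0],[1.5,-1.4,3.5,0,0,0],[1.5,-1.4,4,0,0,0],[1.5,-1.4,4,0,0,0]]]}}

```text
time: 3.9
tool_pos: [419.1, -155.7, 24.4]
tcp_rot: [-179.9, -0.0, 77.9]
ft_force: [-0.2, 0.2, -1.1]
finger_gap: 35.1
grip_force: 40.4
```

```bash
python3 go.py 420.2 -154.7 21.5 78
```

```text
row [0.12 0.08 0.29] [-0.1 -0.  -0.1] pos [ 419.1 -155.7   24.4] rot [-179.9   -0.    77.9] gap 35.1 grip 40.4 t 3.90 [-0.2  0.2 -1.1]
```

Call:
{"method": "play_rows", "body": {"motion": [[[0.1,0.1,0.2,0,0,0],[0.1,0.1,0.3,0,0,0],[0.1,0.1,0.3,0,0,0]]]}}

```text
time: 4.2
tool_pos: [421.2, -154.7, 22.4]
tcp_rot: [180.0, 0.0, 78.0]
ft_force: [0.4, -0.7, -0.2]
finger_gap: 35.5
grip_force: 40.4
```

Call:
{"method": "play_rows", "body": {"motion": [[[0,0,0,0,0,0],[0,0,0,0,0,0],[0,0,0,0,0,0],[0,0,0,0,0,0],[0,0,0,0,0,0]]], "jaw": 0.8}}

```text
time: 4.7
tool_pos: [420.9, -154.5, 22.2]
tcp_rot: [180.0, 0.0, 78.0]
ft_force: [0.2, -0.1, -0.7]
finger_gap: 68.4
grip_force: 0.0
```

Call:
{"method": "play_rows", "body": {"motion": [[[0,0,-2,0,0,0],[0,0,-6,0,0,0],[0,0,-10,0,0,0],[0,0,-14,0,0,0],[0,0,-18,0,0,0]]], "jaw": 1}}

```text
time: 5.2
tool_pos: [420.6, -154.3, 203.8]
tcp_rot: [180.0, -0.0, 78.0]
ft_force: [1.2, 0.5, -0.2]
finger_gap: 85.4
grip_force: 0.0
```

```bash
python3 go.py 694 -44 200 63;  python3 - <<'E'
from h import *
d=optics.snapshot("scene"); cv2.imwrite("pics/d.png",cv2.resize(d["pixels"][120:270,210:410,::-1],None,fx=4,fy=4,interpolation=cv2.INTER_CUBIC))
E
```

```text
row [16.49 24.43  0.38] [ 0. -0. 15.] pos [ 420.6 -154.3  203.8] rot [180.  -0.  78.] gap 85.4 grip 0.0 t 5.20 [ 1.2  0.5 -0.2]
```

View pics/d.png

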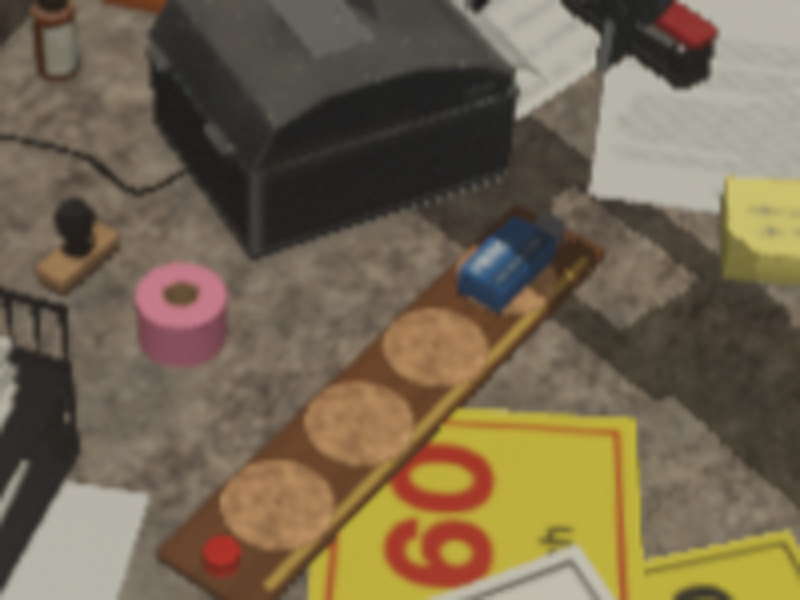

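Box sits on the end pad (crop (508,258)), level. Next is the stamp, at crop (75,245).

Call:
{"method": "play_rows", "body": {"motion": [[[3.3,4.9,0,0,0,7],[6.6,9.8,0,0,0,14],[9.9,14.7,0,0,0,21],[13.2,19.6,0,0,0,28],[16.5,24.4,0,0,0,33]]]}}

```text
time: 5.75
tool_pos: [654.4, -59.9, 201.5]
tcp_rot: [180.0, 0.0, 44.7]
ft_force: [-0.0, -1.0, 0.1]
finger_gap: 85.4
grip_force: 0.0
```

```bash
python3 go.py 694 -44 26 45;  python3 - <<'E'
from h import *
d=optics.snapshot("scene")
c=lambda p,z:w(d,crop(p,4,(210,120)),z)
print("box",c((511,258),37)); print("handle",c((75,212),53),c((75,220),43),"block",[c(p,18) for p in((38,268),(71,278),(119,237))])
cv2.imwrite("pics/e.png",cv2.resize(d["pixels"][60:260,160:400,::-1],None,fx=3,fy=3,interpolation=cv2.INTER_CUBIC))
E
```

```text
row [ 3.93  1.65 17.55] [ 0.   0.  -0.3] pos [654.4 -59.9 201.5] rot [180.    0.   44.7] gap 85.4 grip 0.0 t 5.75 [-0.  -1.   0.1]
box [ 417.79649828 -147.70410059]
handle [693.83266736 -43.09761   ] [695.86640234 -45.39304404] block [array([709.54465824, -15.16876569]), array([684.44813423, -16.59817411]), array([674.79151769, -66.82829383])]
```

View pics/e.png

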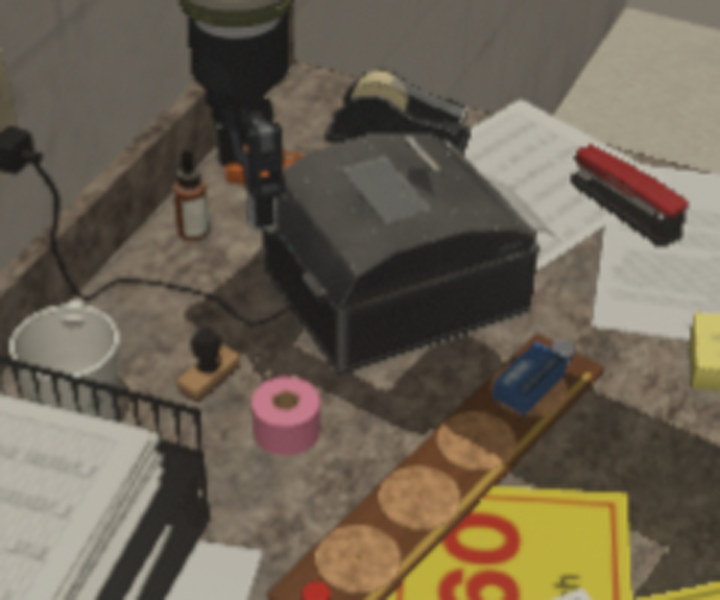

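The arm is above the printer edge, the stamp clear at crop (207,360). I'll move over the stamp.

Call:
{"method": "play_rows", "body": {"motion": [[[2,0.8,0,0,0,0],[3.9,1.6,2,0,0,0],[3.9,1.6,6,0,0,0],[3.9,1.6,7.5,0,0,0],[3.9,1.6,7.5,0,0,0]]]}}

```text
time: 6.3
tool_pos: [688.6, -44.4, 122.5]
tcp_rot: [-179.6, 0.3, 45.0]
ft_force: [-0.8, 0.4, 0.7]
finger_gap: 85.4
grip_force: 0.0
```

```bash
python3 go.py 694 -44 26 45;  python3 - <<'E'
from h import *
d=optics.snapshot("scene"); a=d["pixels"][100:220,160:320,::-1]; t=optics.snapshot("top")["pixels"][120:240,220:340,::-1]
f=lambda i:cv2.resize(i,None,fx=2.8,fy=2.8,interpolation=cv2.INTER_CUBIC)
cv2.imwrite("pics/f.png",cv2.hconcat([f(a),f(t)]))
E
```

```text
row [0.46 0.41 9.65] [-0.4  0.3 -0. ] pos [688.6 -44.4 122.5] rot [-179.6    0.3   45. ] gap 85.4 grip 0.0 t 6.30 [-0.8  0.4  0.7]
```

View pics/f.png

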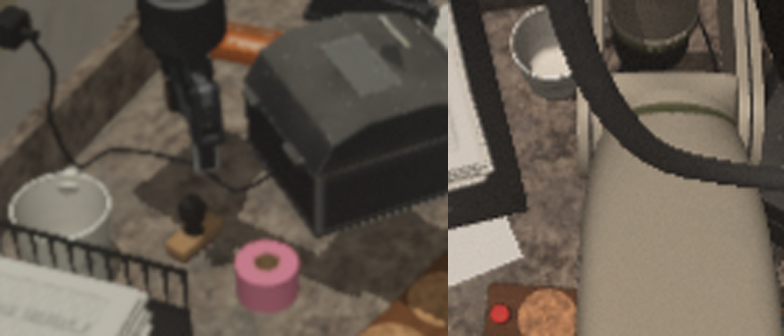

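Gripper hangs above the stamp (crop (195,215)), clear of mug and printer. Descending and closing.

Call:
{"method": "play_rows", "body": {"motion": [[[0.2,0.1,3,0,0,0],[0.2,0.1,6,0,0,0],[0.2,0.1,8,0,0,0],[0.2,0.1,9,0,0,0],[0.2,0.1,9,0,0,0]]]}}

```text
time: 6.9
tool_pos: [693.7, -44.2, 37.4]
tcp_rot: [-180.0, 0.0, 44.9]
ft_force: [0.5, -0.1, -0.2]
finger_gap: 85.7
grip_force: 0.0
```

```bash
python3 go.py 694 -44 26 45
```

```text
row [0.04 0.01 1.14] [-0.   0.  -0.1] pos [693.7 -44.2  37.4] rot [-180.     0.    44.9] gap 85.7 grip 0.0 t 6.90 [ 0.5 -0.1 -0.2]
```

Call:
{"method": "play_rows", "body": {"motion": [[[0,0,1,0,0,0],[0,0,1,0,0,0]]]}}

```text
time: 7.1
tool_pos: [694.2, -44.1, 27.7]
tcp_rot: [180.0, -0.0, 45.0]
ft_force: [-0.5, 0.6, -0.8]
finger_gap: 85.7
grip_force: 0.0
```

Call:
{"method": "play_rows", "body": {"motion": [[[0,0,0,0,0,0],[0,0,0,0,0,0],[0,0,0,0,0,0],[0,0,0,0,0,0],[0,0,0,0,0,0]]], "jaw": 0, "squeeze": 40}}

```text
time: 7.6
tool_pos: [694.1, -44.1, 27.7]
tcp_rot: [180.0, -0.0, 45.0]
ft_force: [-0.8, -1.5, 2.2]
finger_gap: 25.0
grip_force: 39.0
```

Call:
{"method": "play_rows", "body": {"motion": [[[0,0,0,0,0,0],[0,0,0,0,0,0],[0,0,0,0,0,0]]]}}

```text
time: 7.9
tool_pos: [694.1, -44.1, 27.6]
tcp_rot: [180.0, -0.0, 45.0]
ft_force: [0.1, -0.8, 4.7]
finger_gap: 24.8
grip_force: 39.1
```

Call:
{"method": "play_rows", "body": {"motion": [[[0,0,-1,0,0,0],[0,0,-3,0,0,0],[0,0,-6,0,0,0],[0,0,-10,0,0,0],[0,0,-10,0,0,0]]]}}

```text
time: 8.4
tool_pos: [697.6, -44.3, 135.2]
tcp_rot: [179.5, -0.4, 45.0]
ft_force: [0.8, -0.7, 1.2]
finger_gap: 25.3
grip_force: 39.4
```

```bash
python3 go.py 456.6 13.6 130 78;  python3 - <<'E'
from h import *
d=optics.snapshot("scene"); a=d["pixels"][100:220,160:320,::-1]
cv2.imwrite("pics/g.png",cv2.resize(a,None,fx=4,fy=4,interpolation=cv2.INTER_CUBIC))
E
```

```text
row [-12.96 -21.13   0.26] [  0.6  -0.2 -33. ] pos [697.6 -44.3 135.2] rot [179.5  -0.4  45. ] gap 25.3 grip 39.4 t 8.40 [ 0.8 -0.7  1.2]
```

View pics/g.png

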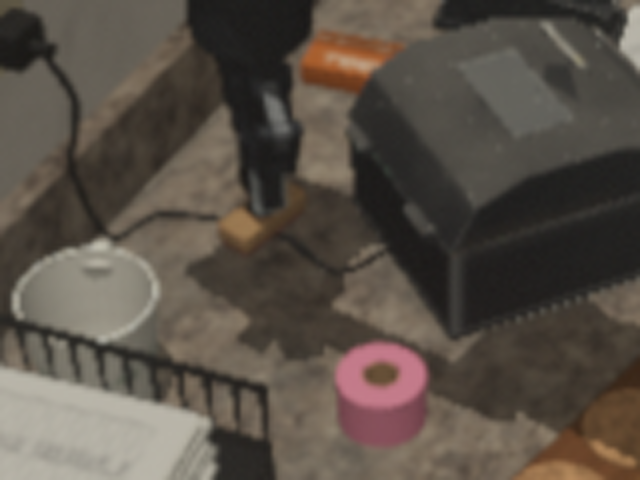

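Stamp lifted, its block level at crop (260,215). I'll carry it to the second pad.

Call:
{"method": "play_rows", "body": {"motion": [[[-1.2,-2.0,0,0,0,-4],[-3.6,-6.0,0,0,0,-10],[-6.0,-10.0,0,0,0,-17],[-8.4,-14.0,0,0,0,-24],[-10.8,-17.8,0,0,0,-30]]]}}

```text
time: 8.95
tool_pos: [488.5, 6.3, 125.4]
tcp_rot: [-179.8, 0.0, 75.2]
ft_force: [-1.3, -0.0, 0.6]
finger_gap: 24.9
grip_force: 39.5
```

```bash
python3 go.py 456.6 13.6 44 78
```

```text
row [-0.11 -3.25  8.15] [-0.2  0.  -2.8] pos [488.5   6.3 125.4] rot [-179.8    0.    75.2] gap 24.9 grip 39.5 t 8.95 [-1.3 -0.   0.6]
```

Call:
{"method": "play_rows", "body": {"motion": [[[0,-2,1,0,0,-2.8],[0,-3.1,4,0,0,-2.8],[0,-3.1,6,0,0,-2.8],[0,-3.1,7,0,0,-2.8],[0,-3.1,7,0,0,-2.8]]]}}

```text
time: 9.45
tool_pos: [459.8, 13.9, 55.1]
tcp_rot: [-179.8, 0.0, 77.8]
ft_force: [0.3, -0.9, -1.8]
finger_gap: 24.6
grip_force: 39.6
```

```bash
python3 go.py 456.6 13.6 43 78
```

```text
row [-0.1  -0.3   1.21] [-0.2  0.  -0.2] pos [459.8  13.9  55.1] rot [-179.8    0.    77.8] gap 24.6 grip 39.6 t 9.45 [ 0.3 -0.9 -1.8]
```

Call:
{"method": "play_rows", "body": {"motion": [[[-0.1,-0.3,0.5,0,0,0],[-0.1,-0.3,0.9,0,0,0],[-0.1,-0.3,1.1,0,0,0],[-0.1,-0.3,1.1,0,0,0]]]}}

```text
time: 9.85
tool_pos: [458.6, 13.3, 46.2]
tcp_rot: [180.0, -0.0, 77.8]
ft_force: [-0.1, 0.1, -1.7]
finger_gap: 25.1
grip_force: 39.6
```

Call:
{"method": "play_rows", "body": {"motion": [[[0,-0.2,0.2,0,0,0],[0,-0.2,0.3,0,0,0],[0,-0.2,0.3,0,0,0],[0,-0.2,0.3,0,0,0]]]}}

```text
time: 10.25
tool_pos: [456.5, 13.8, 43.1]
tcp_rot: [180.0, -0.0, 77.8]
ft_force: [-0.8, 0.4, -0.9]
finger_gap: 25.0
grip_force: 39.6
```

Call:
{"method": "play_rows", "body": {"motion": [[[0,0,0,0,0,0],[0,0,0,0,0,0],[0,0,0,0,0,0],[0,0,0,0,0,0],[0,0,0,0,0,0]]], "jaw": 0.8}}

```text
time: 10.75
tool_pos: [456.5, 13.8, 43.1]
tcp_rot: [180.0, -0.0, 77.8]
ft_force: [0.1, -0.0, -0.3]
finger_gap: 68.4
grip_force: 0.0
```

Call:
{"method": "play_rows", "body": {"motion": [[[0,0,-2,0,0,0],[0,0,-6,0,0,0],[0,0,-10,0,0,0],[0,0,-12,0,0,0],[0,0,-12,0,0,0]]], "jaw": 1}}

```text
time: 11.25
tool_pos: [459.1, 13.6, 167.3]
tcp_rot: [179.6, -0.1, 77.8]
ft_force: [-0.7, 0.3, 0.3]
finger_gap: 85.4
grip_force: 0.0
```

```bash
python3 go.py 389 287.5 130 78
```

```text
row [ 25.28 -12.68   3.66] [ 0.4 -0.1 -0.2] pos [459.1  13.6 167.3] rot [ 1.796e+02 -1.000e-01  7.780e+01] gap 85.4 grip 0.0 t 11.25 [-0.7  0.3  0.3]
```

Call:
{"method": "play_rows", "body": {"motion": [[[4.2,-2.1,0,0,0,0],[8.4,-4.2,0,0,0,0],[12.6,-6.3,1,0,0,0],[16.8,-8.4,2,0,0,0],[21,-10.5,3,0,0,0]]]}}

```text
time: 11.75
tool_pos: [397.1, 242.7, 131.7]
tcp_rot: [-180.0, 0.0, 77.7]
ft_force: [-0.6, -0.2, -0.3]
finger_gap: 85.5
grip_force: 0.0
```

Call:
{"method": "play_rows", "body": {"motion": [[[4.2,-2.1,1,0,0,0],[4.2,-2.1,4,0,0,0],[4.2,-2.1,7,0,0,0],[4.2,-2.1,7,0,0,0]]]}}

```text
time: 12.15
tool_pos: [382.4, 284.9, 57.6]
tcp_rot: [-179.6, 0.4, 77.8]
ft_force: [-0.9, -0.6, -0.1]
finger_gap: 85.5
grip_force: 0.0
```

```bash
python3 go.py 389 287.5 5 78; python3 - <<'E'
from h import *
d=optics.snapshot("scene"); a=d["pixels"][120:370,190:400,::-1]; t=optics.snapshot("top")["pixels"][150:300,130:380,::-1]
cv2.imwrite("pics/i.png",cv2.hconcat([cv2.resize(a,(420,500),interpolation=cv2.INTER_CUBIC),cv2.copyMakeBorder(cv2.resize(t,None,fx=1.5,fy=1.5,interpolation=cv2.INTER_CUBIC),0,275,0,0,0)]))
E
```

```text
row [0.43 0.62 5.25] [-0.4  0.4 -0.2] pos [382.4 284.9  57.6] rot [-179.6    0.4   77.8] gap 85.5 grip 0.0 t 12.15 [-0.9 -0.6 -0.1]
```

View pics/i.png

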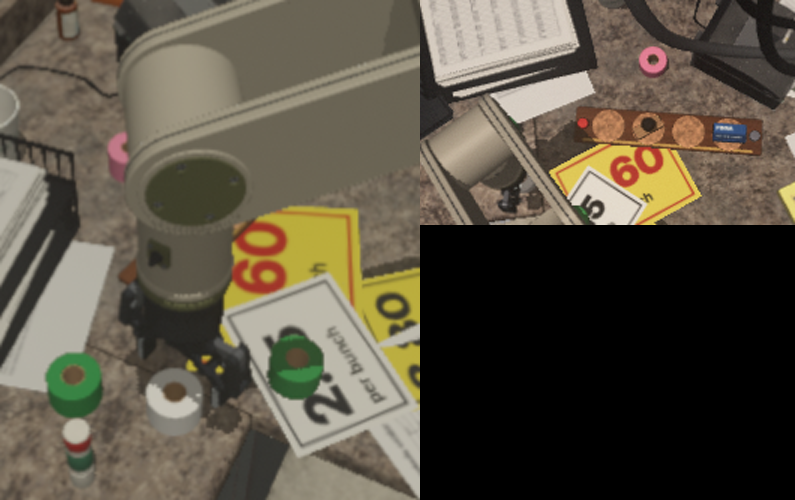

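Stamp and box are on their pads (right crop (648,125) and (729,131)). The gripper is above the white roll (crop (174,400)). I'll settle and then descend.

Call:
{"method": "play_rows", "body": {"motion": [[[0,0,0,0,0,0],[0,0,0,0,0,0]]]}}

```text
time: 12.45
tool_pos: [388.2, 287.2, 64.9]
tcp_rot: [179.9, -0.1, 77.7]
ft_force: [-0.2, 0.9, 0.8]
finger_gap: 85.4
grip_force: 0.0
```

```bash
python3 go.py 389 287.5 4 78; python3 - <<'E'
from h import *
t=optics.snapshot("top"); np.set_printoptions(precision=1,suppress=True)
c=lambda p,z:w(t,crop((p[0]-420,p[1]),1.5,(130,150)),z)
print("box",c((729,130),37),"stamp",c((648,124),60))
E
```

```text
row [0.04 0.06 6.09] [ 0.1 -0.1 -0.3] pos [388.2 287.2  64.9] rot [ 1.799e+02 -1.000e-01  7.770e+01] gap 85.4 grip 0.0 t 12.45 [-0.2  0.9  0.8]
box [ 424.6 -152.8] stamp [456.5  13.9]
```

Call:
{"method": "play_rows", "body": {"motion": [[[0,0,2,0,0,0],[0,0,4,0,0,0],[0,0,5.5,0,0,0],[0,0,5.9,0,0,0],[0,0,5.9,0,0,0]]]}}

```text
time: 13.0
tool_pos: [386.9, 286.7, 4.3]
tcp_rot: [-180.0, 0.0, 77.7]
ft_force: [-0.4, -0.2, -0.3]
finger_gap: 85.0
grip_force: 0.0
```

Call:
{"method": "play_rows", "body": {"motion": [[[0,0,0,0,0,0],[0,0,0,0,0,0]]]}}

```text
time: 13.2
tool_pos: [387.8, 287.3, 5.4]
tcp_rot: [179.9, -0.1, 77.8]
ft_force: [-0.3, 0.5, 0.0]
finger_gap: 85.7
grip_force: 0.0
```

Call:
{"method": "play_rows", "body": {"motion": [[[0,0,0,0,0,0],[0,0,0,0,0,0],[0,0,0,0,0,0],[0,0,0,0,0,0],[0,0,0,0,0,0]]], "jaw": 0, "squeeze": 40}}

```text
time: 13.7
tool_pos: [387.4, 287.2, 5.0]
tcp_rot: [179.9, -0.0, 77.8]
ft_force: [-1.5, -1.3, 5.0]
finger_gap: 59.1
grip_force: 42.7
```

Call:
{"method": "play_rows", "body": {"motion": [[[0,0,0,0,0,0],[0,0,0,0,0,0]]]}}

```text
time: 13.9
tool_pos: [387.4, 287.1, 5.0]
tcp_rot: [179.9, -0.0, 77.8]
ft_force: [-0.7, -0.8, 4.9]
finger_gap: 59.2
grip_force: 42.7
```

Call:
{"method": "play_rows", "body": {"motion": [[[0,0,-1,0,0,0],[0,0,-3,0,0,0],[0,0,-6,0,0,0],[0,0,-9,0,0,0],[0,0,-11,0,0,0]]]}}

```text
time: 14.4
tool_pos: [387.5, 287.2, 117.0]
tcp_rot: [179.9, -0.1, 77.8]
ft_force: [0.6, 0.1, -1.7]
finger_gap: 58.9
grip_force: 43.3
```

Call:
{"method": "play_rows", "body": {"motion": [[[-2,0.7,0,0,0,0],[-5.5,2,0,0,0,0],[-9,3.3,0,0,0,0],[-12.5,4.6,0,0,0,0],[-16,5.9,0,0,0,0]]]}}

```text
time: 14.9
tool_pos: [410.4, 116.6, 114.7]
tcp_rot: [180.0, -0.0, 77.8]
ft_force: [1.7, 0.1, -0.4]
finger_gap: 59.2
grip_force: 43.3
```

Call:
{"method": "play_rows", "body": {"motion": [[[-3.5,1.3,0,0,0,0],[-7,2.6,0,0,0,0],[-10.5,3.9,0,0,0,0],[-14,5.2,0,0,0,0],[-16.5,6.3,0,0,0,0]]]}}

```text
time: 15.4
tool_pos: [437.1, -58.8, 114.8]
tcp_rot: [180.0, 0.0, 77.7]
ft_force: [-0.6, -0.1, -1.0]
finger_gap: 58.8
grip_force: 43.3
```

Call:
{"method": "play_rows", "body": {"motion": [[[0,0,0,0,0,0],[0,0,0,0,0,0]]]}}

```text
time: 15.6
tool_pos: [436.9, -56.9, 114.4]
tcp_rot: [-180.0, -0.0, 77.7]
ft_force: [0.2, -0.2, -0.9]
finger_gap: 59.3
grip_force: 43.3
```

```bash
python3 go.py 438.6 -69.4 20.7 78
```

```text
row [-1.19  0.43  9.37] [-0.  -0.  -0.3] pos [436.9 -56.9 114.4] rot [-180.    -0.    77.7] gap 59.3 grip 43.3 t 15.60 [ 0.2 -0.2 -0.9]
```

Call:
{"method": "play_rows", "body": {"motion": [[[-1.2,0.4,0,0,0,0],[-1.2,0.4,3,0,0,0],[-1.2,0.4,6,0,0,0],[-1.2,0.4,8,0,0,0],[-1.2,0.4,8.5,0,0,0]]]}}

```text
time: 16.1
tool_pos: [436.2, -68.2, 26.6]
tcp_rot: [-179.7, -0.0, 77.8]
ft_force: [-0.4, -0.5, -0.7]
finger_gap: 58.9
grip_force: 43.4
```

Call:
{"method": "play_rows", "body": {"motion": [[[0,0,0,0,0,0],[0,0,0,0,0,0],[0,0,0,0,0,0]]]}}

```text
time: 16.4
tool_pos: [439.8, -69.5, 30.6]
tcp_rot: [179.9, 0.0, 77.8]
ft_force: [0.3, 0.4, -0.9]
finger_gap: 58.6
grip_force: 43.4
```

```bash
python3 go.py 438.6 -69.4 20.7 78
```

```text
row [-0.01 -0.12  0.99] [ 0.1  0.  -0.2] pos [439.8 -69.5  30.6] rot [179.9   0.   77.8] gap 58.6 grip 43.4 t 16.40 [ 0.3  0.4 -0.9]
```

Call:
{"method": "play_rows", "body": {"motion": [[[0,-0.1,0.5,0,0,0],[0,-0.1,0.9,0,0,0],[0,-0.1,0.9,0,0,0],[0,-0.1,0.9,0,0,0],[0,-0.1,0.9,0,0,0]]]}}

```text
time: 16.9
tool_pos: [437.4, -69.0, 20.0]
tcp_rot: [-180.0, -0.0, 77.8]
ft_force: [-0.2, 0.3, -0.8]
finger_gap: 59.1
grip_force: 43.4
```

Call:
{"method": "play_rows", "body": {"motion": [[[0,0,0,0,0,0],[0,0,0,0,0,0],[0,0,0,0,0,0],[0,0,0,0,0,0],[0,0,0,0,0,0]]], "jaw": 1}}

```text
time: 17.4
tool_pos: [437.5, -69.0, 20.1]
tcp_rot: [-180.0, -0.0, 77.8]
ft_force: [-0.6, -0.1, -0.9]
finger_gap: 85.4
grip_force: 0.0
```

Call:
{"method": "play_rows", "body": {"motion": [[[0,0,-2,0,0,0],[0,0,-6,0,0,0],[0,0,-10,0,0,0],[0,0,-14,0,0,0],[0,0,-18,0,0,0]]]}}

```text
time: 17.9
tool_pos: [437.2, -69.0, 201.8]
tcp_rot: [180.0, 0.0, 77.8]
ft_force: [1.1, -0.3, -0.0]
finger_gap: 85.4
grip_force: 0.0
```

Call:
{"method": "play_rows", "body": {"motion": [[[0,0,0,0,0,0],[0,0,0,0,0,0]]]}}

```text
time: 18.1
tool_pos: [438.3, -69.3, 201.2]
tcp_rot: [179.8, 0.0, 77.8]
ft_force: [0.3, -0.2, -0.4]
finger_gap: 85.6
grip_force: 0.0
```

```bash
python3 go.py 440 397 180 105
```

```text
row [45.6  -9.73  2.09] [  0.2   0.  -27.2] pos [438.3 -69.3 201.2] rot [179.8   0.   77.8] gap 85.6 grip 0.0 t 18.10 [ 0.3 -0.2 -0.4]
```

```bash
python3 - <<'E'
from h import *
np.set_printoptions(precision=0,suppress=True)
S=optics.snapshot("scene");T=optics.snapshot("top")
print([w(S,p,0) for p in((182,335),(172,418),(150,345))],[w(T,p,40) for p in((113,257),(150,227))])
E
```

```text
[array([561., 399.]), array([482., 555.]), array([608., 449.])] [array([456., 546.]), array([536., 423.])]
```

Call:
{"method": "play_rows", "body": {"motion": [[[5,-1,0,0,0,0],[10,-2,0,0,0,0],[15,-3,0,0,0,0],[20,-4.2,0,0,0,0],[25,-5.3,0,0,0,0]]]}}

```text
time: 18.7
tool_pos: [437.2, 182.6, 198.1]
tcp_rot: [-179.9, 0.1, 77.7]
ft_force: [0.8, -0.9, 1.0]
finger_gap: 85.0
grip_force: 0.0
```

Call:
{"method": "play_rows", "body": {"motion": [[[5,-1.1,0,0,0,0],[10,-2.2,0,0,0,0],[15,-3.2,0,0,0,0],[20.5,-4.4,0,0,0,0],[20.5,-4.4,0,0,0,0]]]}}

```text
time: 19.2
tool_pos: [436.9, 394.4, 196.9]
tcp_rot: [-179.8, 0.1, 78.0]
ft_force: [-1.0, -0.8, -0.3]
finger_gap: 85.4
grip_force: 0.0
```

Call:
{"method": "play_rows", "body": {"motion": [[[0,0,0,0,0,0],[0,0,0,0,0,0]]]}}

```text
time: 19.4
tool_pos: [438.6, 389.3, 198.4]
tcp_rot: [-179.9, 0.2, 77.8]
ft_force: [0.6, 0.6, -0.3]
finger_gap: 85.4
grip_force: 0.0
```

```bash
python3 go.py 440 397 37 78
```

```text
row [ 0.82 -0.   16.14] [-0.1  0.2 -0.2] pos [438.6 389.3 198.4] rot [-179.9    0.2   77.8] gap 85.4 grip 0.0 t 19.40 [ 0.6  0.6 -0.3]
```

Call:
{"method": "play_rows", "body": {"motion": [[[0.6,0,0,0,0,0],[0.6,0,3,0,0,0],[0.6,0,5,0,0,0],[0.6,0,5,0,0,0],[0.6,0,5,0,0,0]]]}}

```text
time: 19.9
tool_pos: [440.8, 395.6, 150.5]
tcp_rot: [-180.0, 0.0, 77.7]
ft_force: [0.1, -0.3, 1.3]
finger_gap: 85.3
grip_force: 0.0
```

```bash
python3 go.py 440 397 37 78
```

```text
row [ 0.13 -0.1  11.35] [-0.   0.  -0.3] pos [440.8 395.6 150.5] rot [-180.     0.    77.7] gap 85.3 grip 0.0 t 19.90 [ 0.1 -0.3  1.3]
```

Call:
{"method": "play_rows", "body": {"motion": [[[0.1,0,2,0,0,0],[0.1,0,5,0,0,0],[0.1,0,8,0,0,0],[0.1,0,10.5,0,0,0],[0.1,0,11.2,0,0,0]]]}}

```text
time: 20.4
tool_pos: [440.1, 396.5, 36.7]
tcp_rot: [-179.9, 0.1, 77.7]
ft_force: [-0.3, -0.2, -0.1]
finger_gap: 85.3
grip_force: 0.0
```

Call:
{"method": "play_rows", "body": {"motion": [[[0,0,0,0,0,0],[0,0,0,0,0,0],[0,0,0,0,0,0]]]}}

```text
time: 20.7
tool_pos: [442.2, 398.5, 40.6]
tcp_rot: [179.9, -0.2, 77.8]
ft_force: [0.6, 0.5, 0.9]
finger_gap: 85.4
grip_force: 0.0
```

Call:
{"method": "play_rows", "body": {"motion": [[[0,0,0,0,0,0],[0,0,0,0,0,0],[0,0,0,0,0,0],[0,0,0,0,0,0],[0,0,0,0,0,0]]], "jaw": 0, "squeeze": 30}}

```text
time: 21.2
tool_pos: [440.8, 397.5, 38.3]
tcp_rot: [180.0, -0.0, 77.8]
ft_force: [0.5, -0.8, 2.5]
finger_gap: 26.0
grip_force: 28.9
```

Call:
{"method": "play_rows", "body": {"motion": [[[0,0,0,0,0,0],[0,0,0,0,0,0],[0,0,0,0,0,0]]]}}

```text
time: 21.5
tool_pos: [440.8, 397.5, 38.3]
tcp_rot: [180.0, -0.0, 77.8]
ft_force: [-0.3, 0.7, 3.0]
finger_gap: 25.5
grip_force: 28.9
```

Call:
{"method": "play_rows", "body": {"motion": [[[0,0,-1,0,0,0],[0,0,-3,0,0,0],[0,0,-6,0,0,0],[0,0,-8,0,0,0],[0,0,-8,0,0,0]]]}}

```text
time: 22.0
tool_pos: [442.7, 399.0, 122.6]
tcp_rot: [179.8, -0.3, 77.8]
ft_force: [0.6, 0.7, 1.2]
finger_gap: 25.7
grip_force: 28.7
```

Call:
{"method": "play_rows", "body": {"motion": [[[-1.5,0.5,0,0,0,0],[-4,1.3,0,0,0,0],[-7,2.3,0,0,0,0],[-10,3.4,0,0,0,0],[-13,4.4,0,0,0,0]]]}}

```text
time: 22.5
tool_pos: [454.9, 258.6, 116.1]
tcp_rot: [-179.9, 0.1, 77.8]
ft_force: [0.3, -0.0, -0.5]
finger_gap: 25.8
grip_force: 28.8
```

Call:
{"method": "play_rows", "body": {"motion": [[[-3,1,0,0,0,0],[-6,2,0,0,0,0],[-9,3,0,0,0,0],[-12,4,0,0,0,0],[-14,4.8,0,0,0,0]]]}}

```text
time: 23.0
tool_pos: [471.7, 111.3, 116.2]
tcp_rot: [-179.8, 0.1, 77.7]
ft_force: [-0.1, 0.7, -0.4]
finger_gap: 25.6
grip_force: 28.8
```

Call:
{"method": "play_rows", "body": {"motion": [[[0,0,0,0,0,0],[0,0,0,0,0,0],[0,0,0,0,0,0]]]}}

```text
time: 23.3
tool_pos: [472.6, 114.3, 117.3]
tcp_rot: [-179.9, 0.0, 77.8]
ft_force: [-0.1, 0.4, -0.6]
finger_gap: 25.8
grip_force: 28.8
```

```bash
python3 go.py 474.6 96.8 53.8 78
```

```text
row [-1.67  0.58  6.35] [-0.1  0.  -0.2] pos [472.6 114.3 117.3] rot [-179.9    0.    77.8] gap 25.8 grip 28.8 t 23.30 [-0.1  0.4 -0.6]
```

Call:
{"method": "play_rows", "body": {"motion": [[[-1.7,0.5,0,0,0,0],[-1.7,0.5,2,0,0,0],[-1.7,0.5,4,0,0,0],[-1.7,0.5,5,0,0,0],[-1.7,0.5,5,0,0,0]]]}}

```text
time: 23.8
tool_pos: [472.9, 96.9, 66.2]
tcp_rot: [-179.8, 0.1, 77.8]
ft_force: [-0.5, 0.3, -1.0]
finger_gap: 25.5
grip_force: 28.8
```

Call:
{"method": "play_rows", "body": {"motion": [[[0,0,0.2,0,0,0],[0,0,0.4,0,0,0],[0,0,0.4,0,0,0],[0,0,0.4,0,0,0],[0,0,0.4,0,0,0]]]}}

```text
time: 24.3
tool_pos: [475.0, 96.4, 64.5]
tcp_rot: [180.0, -0.0, 77.8]
ft_force: [-0.2, -0.2, 0.1]
finger_gap: 25.6
grip_force: 28.8
```

```bash
python3 go.py 474.6 96.8 53.8 78
```

```text
row [ 0.03 -0.05  1.07] [ 0.  -0.  -0.2] pos [475.   96.4  64.5] rot [180.   -0.   77.8] gap 25.6 grip 28.8 t 24.30 [-0.2 -0.2  0.1]
```

Call:
{"method": "play_rows", "body": {"motion": [[[0,0,0.5,0,0,0],[0,0,0.8,0,0,0],[0,0,1.0,0,0,0],[0,0,1.0,0,0,0],[0,0,1.0,0,0,0]]]}}

```text
time: 24.8
tool_pos: [474.5, 96.4, 54.0]
tcp_rot: [-180.0, 0.0, 77.8]
ft_force: [0.1, -1.0, -0.6]
finger_gap: 26.2
grip_force: 28.9
```

Call:
{"method": "play_rows", "body": {"motion": [[[0,0,0,0,0,0],[0,0,0,0,0,0],[0,0,0,0,0,0]]]}}

```text
time: 25.1
tool_pos: [474.7, 96.4, 54.2]
tcp_rot: [180.0, -0.0, 77.8]
ft_force: [-0.3, 0.2, -0.9]
finger_gap: 25.8
grip_force: 28.9
```

Call:
{"method": "play_rows", "body": {"motion": [[[0,0,0.05,0,0,0],[0,0,0.07,0,0,0],[0,0,0.07,0,0,0]]]}}

```text
time: 25.4
tool_pos: [474.6, 96.4, 53.3]
tcp_rot: [-180.0, 0.0, 77.8]
ft_force: [0.5, -0.5, -0.4]
finger_gap: 25.8
grip_force: 28.9
```

Call:
{"method": "play_rows", "body": {"motion": [[[0,0,0,0,0,0],[0,0,0,0,0,0],[0,0,0,0,0,0],[0,0,0,0,0,0],[0,0,0,0,0,0]]], "jaw": 1}}

```text
time: 25.9
tool_pos: [474.7, 96.4, 53.4]
tcp_rot: [180.0, -0.0, 77.8]
ft_force: [0.1, -0.2, 0.0]
finger_gap: 85.3
grip_force: 0.0
```

Call:
{"method": "play_rows", "body": {"motion": [[[0,0,-2,0,0,0],[0,0,-5,0,0,0],[0,0,-9,0,0,0],[0,0,-13,0,0,0],[0,0,-17,0,0,0]]]}}

```text
time: 26.4
tool_pos: [474.3, 96.4, 224.9]
tcp_rot: [-180.0, 0.0, 77.8]
ft_force: [0.4, 0.8, 0.3]
finger_gap: 85.4
grip_force: 0.0
```

Call:
{"method": "play_rows", "body": {"motion": [[[5,-5,0,0,0,0],[9,-9,0,0,0,0],[13,-13,0,0,0,0],[16,-13,0,0,0,0],[18,-13,0,0,0,0]]]}}

```text
time: 26.9
tool_pos: [383.9, 302.8, 223.8]
tcp_rot: [180.0, -0.1, 77.9]
ft_force: [1.2, -0.5, -0.3]
finger_gap: 85.5
grip_force: 0.0
```

```bash
python3 go.py 474.6 96.8 53.8 78; python3 - <<'E'
from h import *
d=optics.snapshot("scene")["pixels"][150:280,240:370,::-1]; t=optics.snapshot("top")["pixels"][210:270,225:365,::-1]
a=cv2.resize(d,None,fx=4,fy=4,interpolation=cv2.INTER_CUBIC); b=cv2.resize(t,None,fx=2,fy=2,interpolation=cv2.INTER_CUBIC)
cv2.imwrite("pics/j.png",cv2.hconcat([a,cv2.copyMakeBorder(b,0,400,0,0,0)]))
E
```

```text
row [-18.27  13.19  16.98] [ 0.  -0.1 -0.1] pos [383.9 302.8 223.8] rot [ 1.80e+02 -1.00e-01  7.79e+01] gap 85.5 grip 0.0 t 26.90 [ 1.2 -0.5 -0.3]
```

View pics/j.png

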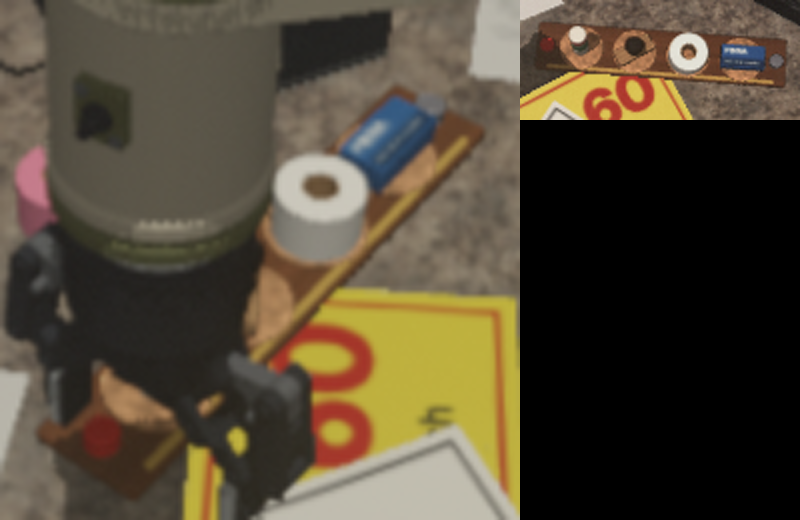

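All four stand on their pads in the top view: glue cap (579,35), stamp (634,46), roll (688,52), box (742,54). I'll check the numbers.

```bash
python3 - <<'E'
from h import *
np.set_printoptions(precision=1,suppress=True)
t=optics.snapshot("top"); S=optics.snapshot("scene")
P=[(474.6,96.8),(456.6,13.6),(438.6,-69.4),(420.6,-152.6)]
for n,p,z,q in[("glue",(579,35),115,P[0]),("stamp",(634,44),72,P[1]),("roll",(688,52),55,P[2]),("box",(742,52),37,P[3])]:
    print(n,w(t,crop((p[0]-520,p[1]),2,(225,210)),z)-q)
print("roll s",w(S,crop((321,186),4,(240,150)),55)-P[2],"box s",w(S,crop((391,134),4,(240,150)),37)-P[3])
m=S["pixels"]; print("mug", cv2.absdiff(m[155:190,155:205],cv2.imread("pics/scene0.png")[155:190,155:205,::-1]).mean())
E
```

```text
glue [-2.2 -2.2]
stamp [-0.2  0.7]
roll [-2.9  2.2]
box [ 6.4 -0.4]
roll s [-1.1  2.3] box s [-1.4  1.2]
mug 1.415047619047619
```

All are within tolerance and the mug has not moved. Handing in.

```bash
python3 -c "
from bench import job; print(job.hand_in())"
```

```text
the job is handed in; nothing more can be done
None
```

The glue stick, rubber stamp, label roll and staples box are on the pads in that order from the red knob, each measured within about 7 mm of its pad's centre. The mug was left where it was, and the job was handed in at about 27 s; the hand-in returned no pass or fail result.

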